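Rock the stopper out of the gas cell and close its port

ROBOT

A 6-joint arm with a two-finger parallel gripper is mounted at the origin on a cart in front of the work surface, level with it; the furniture and walls round the work are solid. World frame = base frame: x ahead of the robot, y to its left, z up, the work surface at z = 0. Lengths are in m, angles in degrees, forces in N, time in s.
With the tool pointing down it reaches from about 0.25 to 0.8 m from the base axis. Payload 8.5 kg.
Tool frame: the origin (TCP) lies on the centre line of the jaws, within the pads' length; the fingertips stand 17 mm ahead of it and the grasp point (between the pads) lies 2 mm behind it; z points along the fingers, y is the direction in which the jaws open and shut (so a half turn about z gives the same grasp; the last joint's range is limited). The gripper opens to 85 mm and grips with 20 to 120 N. Pads are 22 mm wide; open, the fingers measure 114 mm over their backs; the gripper's body (76 mm by 85 mm) begins 54 mm behind the grasp point. The pads swing forward as they close: fully open they stand 13 mm farther back than shut.
Start: joints at [-69.213, 13.648, -0.773, 75.585, 0, 90], TCP at [0.186, -0.491, 0.248] pointing down, gripper open.
Joint ranges: [-152.45, 152.45], [-59.26, 108.67], [-65.41, 83.53], [-104.44, 129.93], [-82.83, 76.93], [-180, 180]. Speed limits (degrees/s): [127.2, 127.2, 159.86, 180, 180, 180].

INTERFACE

Orientations are given as [roll, pitch, yaw] about the fixed x, y, z axes, in that order (R = Rz(yaw) Ry(pitch) Rx(roll)).
In Python, from station import bot, claw, kinematics, capture, camera_model, job gives the robot as it stands. Calls block until the motion is done:
- bot.move_to(position, orientation): joint-space move of the TCP to a pose.
- bot.move_l(position, rot=None, rate=0.15): straight line of the TCP; rot=None keeps the orientation; rate is the mean speed in m/s.
- bot.goto_joints(angles): joint-space move.
- claw.open_gripper() and claw.grab(force=None): open the fingers fully, or close them until they stop; force is the grip in N (None keeps the last).
- bot.wait(seconds).
- kinematics.solve_ik(position, orientation): joint angles nearest the present ones, or None.
- bot.observe(): the state.
- capture(name): name is "side" or "top"; returns the picture (420x560x3 uint8, blue, green, red); there is no depth.
- camera_model(name): a dict with "camera_matrix" (3x3 intrinsics, pixels), "position" and "rotation" of the camera in the world. Camera axes: x right, y down, z forward; pixel columns grow to the right and rows downward; lengths in m; the calibration is good to about 2 mm. A picture is of the moment at which its call begins. camera_model takes no time and is no camera call.
A pose or a line that the arm cannot do raises bot.IKError and nothing moves.
- job.hand_in(): hands the job in, once; it reports no verdict.
The state is a dict: "clock": time; "joint_pos": joint angles; "dq": joint speeds; "tau": joint torques, N m; "tool_pos": TCP position; "ee_rot": TCP orientation; "contact_force": force on the tool from outside, world axes, zero at the start; "ft_torque": the same for the moment, N m; "width": finger opening in m.
Only numpy, scipy, OpenCV 4.12 (cv2) and the standard library are available. Lean on these libraries where they do the work, as an engineer would, in place of code of your own. Each camera call takes 0.05 s, during which the arm holds its last target.

TASK

Take the stopper out of the gas cell for cleaning: slide the carton clear of the cell's swing cover, swing the cover by its knob until the keeper arm is off the stopper, then rock the tight stopper side to side while drawing it straight up out of the port, because a plain pull lifts the loose cell off its base plate. Stand the stopper upright in the shallow tray, then swing the cover fully round to its stop so that its disc keeps dust out of the open port. Keep the cell on its base plate, never drive the cover into the carton, and leave the switch box, screwdriver and dust blower alone.

Things in the scene. Friction and masses are not known exactly. Their poses are not given: they have to be found in the camera images.
- cell: Loose aluminium gas cell, 0.9 kg, on a fixed 5 mm base plate with corner stops 11 mm high (1.5 mm play). Origin on its port's axis at the underside of its foot, 5 mm above the bench; z up, x along the cell to the cover's pivot. Foot x -54..96, y +-52, 8 mm thick; base plate x -66..108, y +-64; body x -46..88, y +-36, deck 42 mm above the origin; windows stand 4 mm out of the sides.
- port (a point): Centre of the port in the plane of the deck, 47 mm above the bench; axes as the cell. The port is a 40 x 40 mm square hole, 30 mm deep. The stopper's flange lies on the deck round it.
- lips (a point): Point on the port's axis 8 mm below the deck, level with two sprung rubber lips on the port's +y and -y sides. Each presses the stem with 13 N; their friction (16 N) is more than the cell weighs. Rocking the stopper about the cell's x through this point, top going +y and -y by 5 to 10 degrees, lets one side slide up as the other slides down: creep up 2 to 3 mm a swing.
- pivot (a point): Upright pivot of the swing cover on the deck, 64 mm from the port along the cell's +x; axes as the cell. Two arms turn about it: a keeper arm (18 mm wide, reaching 48 mm) and an arm with a blank disc (radius 34 mm, centre 64 mm from the pivot). Plate 4 mm thick, 7.5 to 11.5 mm above the deck. The disc swings out to 98 mm on the cell's +y side.
- cover (a joint): Swing cover's angle, 0 to 2.44 rad, counter-clockwise from above; stays where left (friction 0.04 N m). At 0 the keeper arm points at the port, over the stopper's flange; off it from 0.75. The disc's centre lies from the pivot at 0.70 + angle from the cell's +x; it is clear of the stopper up to 1.3 and closes the port at the stop, 2.44. Starts at 0 to 0.08.
- cover_knob (a point): Upright round black knob, 16 mm diameter, 30 mm tall, on the disc's centre; this point on its axis, 18 mm above the plate, about 77 mm above the bench.
- stopper_grip (a point): Centre of the grip bar of the white plastic stopper (69 mm tall, 0.09 kg); z up along the stopper, x along the bar, in the port the same as the cell's. Bar 44 (x) x 14 (y) x 28 mm tall; below it a neck 18 mm thick, 9 mm long; then a flange 58 mm across, 6 mm thick, its underside 29 mm below this point; then the stem.
- stopper_foot (a point): Centre of the end of the stopper's stem, 55 mm below the grip bar's centre. Stem 36 (x) x 32 (y) x 26 mm long; the stopper can stand on it. Raised 18 mm it is free of the lips, 26 mm free of the port.
- tray: Shallow open aluminium tray fixed on the bench, 110 (x) x 140 (y) x 16 mm high, walls and floor 3 mm. Origin at the centre of its underside. A tall dark covered box stands beyond it, right of the cell (x over 0.53 m, y under -0.02 m): keep the arm clear of it.
- carton_center (a point): Centre of a shut brown carton, 105 (its x) x 125 (its y) x 68 mm tall, 0.45 kg, loose on the bench on the cell's +y side, its long side about along the cell, with a gap of about 45 mm to the cell's body. It blocks the disc, being taller than the plate; clear once its centre is 170 mm or more from the pivot seen from above: push it 50 to 80 mm away from the cell.
- switchbox_center (a point): Black switch box, 58 x 105 x 38 mm, on the bench to the right; its centre. Bystander.
- driver_center (a point): Screwdriver with a dark handle, 134 mm long, lying on the bench near the robot; its centre. Bystander.
- blower_center (a point): Dark rubber dust blower, 54 mm wide, 106 mm tall, standing on the bench beyond the cell; its centre. Bystander.
Not all that is in view belongs to the job. There is more than one size of the part that bears stopper_grip; the job needs the smaller.

How it is judged (in metres and radians):
On the way, in this order (a step that is already met when the one before it is completed fails the run):
1. the carton is slid clear of the cover's swing (horizontal distance between carton_center and pivot above 0.163 m and angle between carton_center's own z axis and vertical below 0.1 rad), for 0.1 s.
2. the cover is swung until its keeper arm is off the stopper (value of joint cover above 0.7 rad and z of stopper_grip in the frame of port below 0.034 m), for 0.1 s.
3. the stopper is rocked in the port (angle between the z axis of stopper_grip and the z axis of port, either way round above 0.05 rad and z of stopper_grip in the frame of port below 0.047 m and horizontal distance between stopper_grip and port below 0.02 m), for 0.02 s.
4. the stopper is drawn up out of the port, the cell staying down (z of stopper_grip in the frame of port above 0.056 m and height (world z) of cell below 0.009 m), for 0.1 s.
5. the stopper stands in the tray (z of stopper_grip in the frame of tray below 0.064 m and horizontal distance between stopper_grip and tray below 0.06 m and angle between stopper_grip's own z axis and vertical below 0.15 rad), for 0.2 s.
At the end, for the whole second after the job is handed in: The cover's angle is above 2.3 rad (disc over the port); the stopper stands upright (within 0.15 rad) on the tray's floor, within 60 mm of its centre; the cell sits on its base plate (within 3 mm of its height); the carton stands flat, its centre at least 155 mm from the cover's pivot (all of step 5 and value of joint cover above 2.3 rad and z of stopper_grip in the frame of tray above 0.052 m and height (world z) of cell below 0.008 m and horizontal distance between carton_center and pivot above 0.155 m and angle between carton_center's own z axis and vertical below 0.1 rad); the robot touches nothing.
It fails at once if the cell is lifted off its base plate (by more than 10 mm) or tipped (by more than 0.15 rad) (height (world z) of cell above 0.015 m or angle between cell's own z axis and vertical above 0.15 rad).
It fails at once if the cover is driven into the carton (more than 2 N) (contact force between cover and carton above 2 N).
It fails at once if switch box, screwdriver or dust blower are displaced by more than 30 mm (distance of any of switchbox_center, driver_center, blower_center from where it was at the start of the episode above 0.03 m).
It also fails if it takes over 72 s, if anything falls off the work surface, if the arm or the gripper's body presses on something with over 40 N, if the wrist force passes 120 N, or if a joint passes its speed limit or range.

## Working session

There is one attempt and no reset: what is moved stays moved. The work goes in short steps, each a Python script; the robot and the scene stay as the last script left them, time stands still between calls to the robot, and variables do not carry over. Pictures are saved under pics/ and viewed, and the job is handed in when it is done.

```bash
ls; mkdir -p pics
python3 - <<'E'
from station import bot, claw, kinematics, capture, camera_model, job
import cv2, numpy as np
for n in ("side","top"):
    cv2.imwrite(f"pics/{n}0.png",capture(n)); m=camera_model(n); print(n,np.round(m["camera_matrix"],1).tolist(),np.round(m["position"],3),np.round(m["rotation"],3).tolist())
s=bot.observe(); print(s)
E
```

```text
pics
side [[499.0, 0.0, 274.0], [0.0, 499.0, 213.0], [0.0, 0.0, 1.0]] [ 0.033 -1.131  1.077] [-129.812, -1.22, -21.278]
top [[427.8, 0.0, 276.8], [0.0, 427.8, 212.6], [0.0, 0.0, 1.0]] [ 0.316 -0.012  1.227] [-172.18, 0.706, -89.397]
{'clock': 0.1, 'joint_pos': array([-6.92122834e+01,  1.36760210e+01, -8.14336257e-01,  7.55821650e+01,
       -1.51859180e-03,  9.00005166e+01]), 'dq': array([-0.08203447, -0.01773581,  0.15629888,  0.03948774, -0.06963898,
        0.07515942]), 'tau': array([ 1.09888977e-03, -5.39719498e+01,  3.46998596e+01,  1.33997286e-02,
       -5.59041428e-05, -1.65081747e-05]), 'tool_pos': array([ 0.186192  , -0.49049227,  0.24774049]), 'ee_rot': array([-1.79927478e+02,  1.51924445e-03,  2.07872020e+01]), 'contact_force': array([-0.32420636, -0.36120726,  1.05090511]), 'ft_torque': array([ 0.01692472, -0.07178052,  0.0022414 ]), 'width': 0.085115389715975}
```

View pics/side0.png

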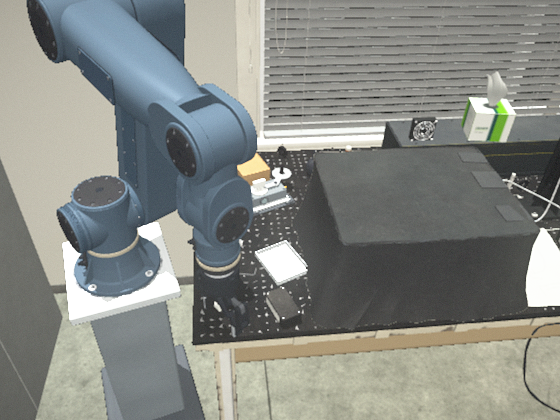

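View pics/top0.png

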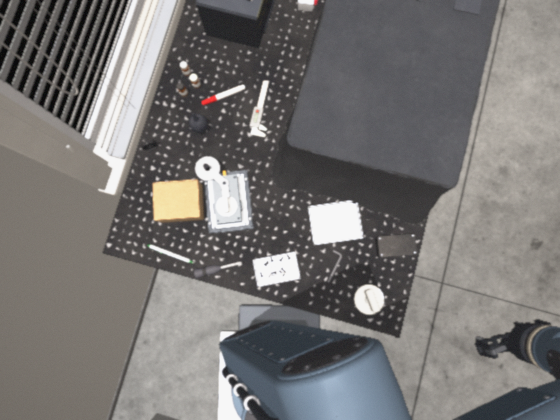

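Run:
```python
import cv2
a=cv2.imread("pics/top0.png"); cv2.imwrite("pics/t1.png",cv2.resize(a[140:260,140:270],None,fx=6,fy=5,interpolation=cv2.INTER_CUBIC)[:600]) 
b=cv2.imread("pics/side0.png"); cv2.imwrite("pics/s1.png",cv2.resize(b[135:225,225:325],None,fx=6,fy=6,interpolation=cv2.INTER_CUBIC))
cv2.imwrite("pics/t2.png",cv2.resize(a[190:330,270:430],None,fx=4,fy=4,interpolation=cv2.INTER_CUBIC))
```

```text
(no output)
```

View pics/t1.png

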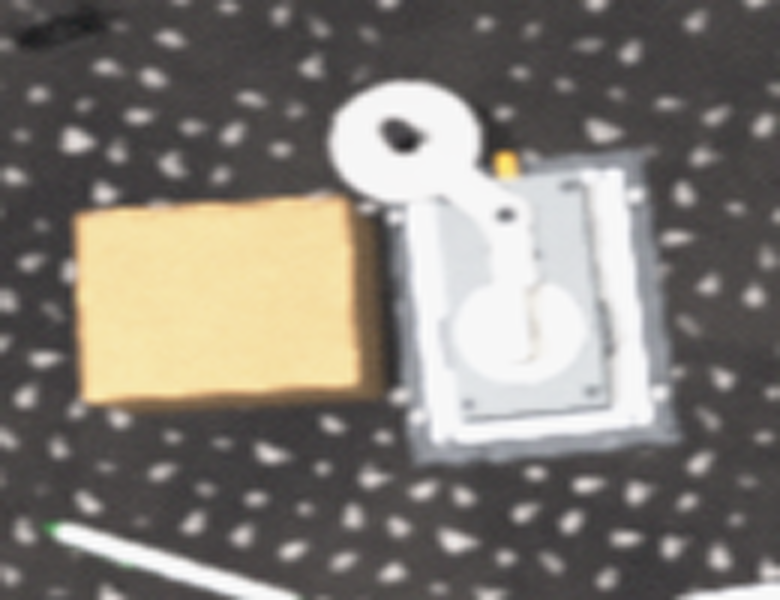

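View pics/s1.png

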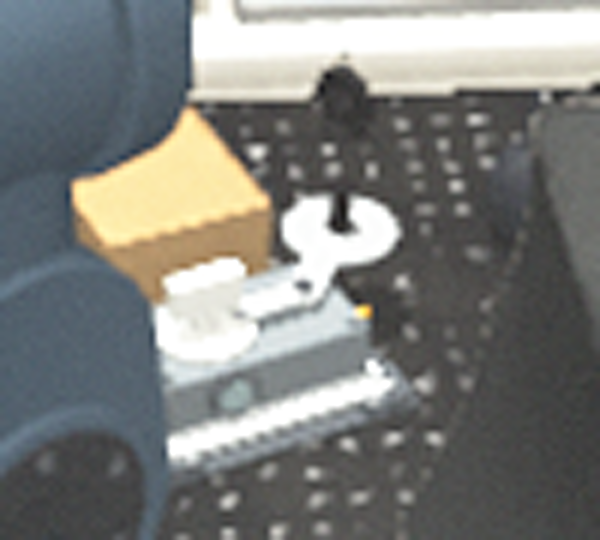

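View pics/t2.png

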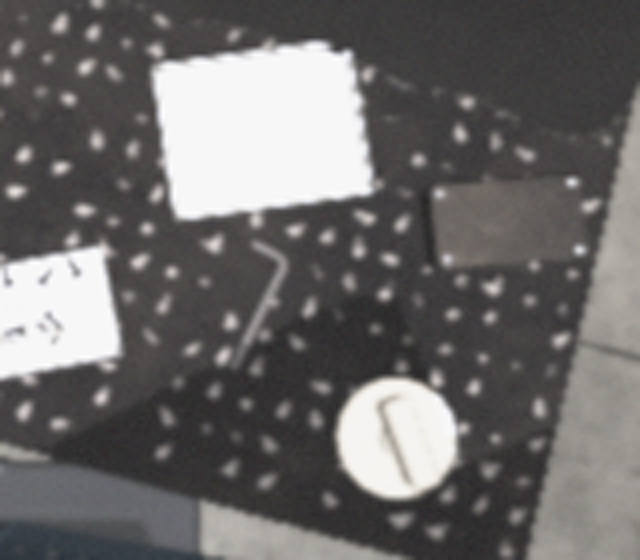

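```bash
cat > h.py <<'E'
from station import bot, claw, kinematics, capture, camera_model, job
import cv2, numpy as np
from scipy.spatial.transform import Rotation as R
def ray(n,u,v):
    m=camera_model(n); K=np.array(m["camera_matrix"]); 
    d=np.linalg.solve(K,[u,v,1.]); return np.array(m["position"]),R.from_euler('xyz',m["rotation"],degrees=True).apply(d)
def onz(n,u,v,z):
    p,d=ray(n,u,v); return p+d*(z-p[2])/d[2]
def proj(n,P):
    m=camera_model(n); c=R.from_euler('xyz',m["rotation"],degrees=True).inv().apply(np.atleast_2d(P)-np.array(m["position"])); q=c@np.array(m["camera_matrix"]).T; return q[:,:2]/q[:,2:]
def st():
    s=bot.observe(); print("t%.2f pos %s rpy %s F %s w %.4f"%(s["clock"],np.round(s["tool_pos"],4),np.round(s["ee_rot"],1),np.round(s["contact_force"],1),s["width"])); return s
E
python3 - <<'E'
from h import *
a=cv2.imread("pics/top0.png"); hsv=cv2.cvtColor(a,cv2.COLOR_BGR2HSV)
# carton
m=cv2.inRange(hsv,(10,60,150),(30,255,255)); 
def big(m,lo=30,roi=None):
    if roi: 
        k=np.zeros_like(m); k[roi[1]:roi[3],roi[0]:roi[2]]=m[roi[1]:roi[3],roi[0]:roi[2]]; m=k
    c,_=cv2.findContours(m,cv2.RETR_EXTERNAL,cv2.CHAIN_APPROX_NONE); return sorted([x for x in c if cv2.contourArea(x)>lo],key=cv2.contourArea)[::-1]
c=big(m)[0]; r=cv2.minAreaRect(c); print("carton",r)
pts=np.array([onz("top",*p,.068) for p in cv2.boxPoints(r)]); print(np.round(pts,4),pts.mean(0), [np.linalg.norm(pts[i]-pts[i-1]) for i in range(4)])
w=cv2.inRange(a,(225,225,225),(255,255,255))
for c in big(w,40,(140,140,420,330)):
    r=cv2.minAreaRect(c); print("white",np.round(r[0],1),np.round(r[1],1),round(r[2],1),cv2.contourArea(c))
# dark knob/pivot, tray
c=[c for c in big(w,400,(300,190,380,250))][0]; r=cv2.minAreaRect(c)
pts=np.array([onz("top",*p,.016) for p in cv2.boxPoints(r)]); print("tray",np.round(pts,4),pts.mean(0),[np.linalg.norm(pts[i]-pts[i-1]) for i in range(4)])
b=w.copy(); cv2.imwrite("pics/w.png",cv2.resize(w[140:260,140:270],None,fx=5,fy=5,interpolation=cv2.INTER_NEAREST))
cv2.imwrite("pics/t3.png",cv2.resize(a[150:240,190:260],None,fx=8,fy=8,interpolation=cv2.INTER_CUBIC)[:600])
g=cv2.createCLAHE(4,(4,4)).apply(a[150:240,190:260].min(2)); 
cv2.imwrite("pics/t4.png",cv2.resize(g,None,fx=8,fy=6.6,interpolation=cv2.INTER_CUBIC))
E
```

```text
carton ((175.42996215820312, 199.37937927246094), (39.36070251464844, 47.220359802246094), 86.42366790771484)
[[0.5601 0.3552 0.068 ]
 [0.5694 0.2245 0.068 ]
 [0.4597 0.2138 0.068 ]
 [0.4505 0.3429 0.068 ]] [0.50991891 0.2841106  0.068     ] [np.float64(0.11028024286803158), np.float64(0.13105621400407733), np.float64(0.11017870522107395), np.float64(0.12939127675999668)]
white [335.2 221.8] [38.  49.4] 81.9 1744.5
white [221.6 191.1] [71.7 46.6] 83.7 1583.5
white [276.1 268.7] [26.7 42.9] 79.2 1047.0
white [368.9 298.8] [27.3 27.7] 63.4 459.0
white [169.1 253.1] [40.9  2.8] 20.9 75.0
tray [[ 0.501  -0.0842  0.016 ]
 [ 0.5225 -0.2239  0.016 ]
 [ 0.4146 -0.2375  0.016 ]
 [ 0.3935 -0.0994  0.016 ]] [ 0.4579022  -0.16126008  0.016     ] [np.float64(0.10860628662176211), np.float64(0.14140812048736037), np.float64(0.10872713564423504), np.float64(0.1396933306945962)]
```

View pics/t4.png

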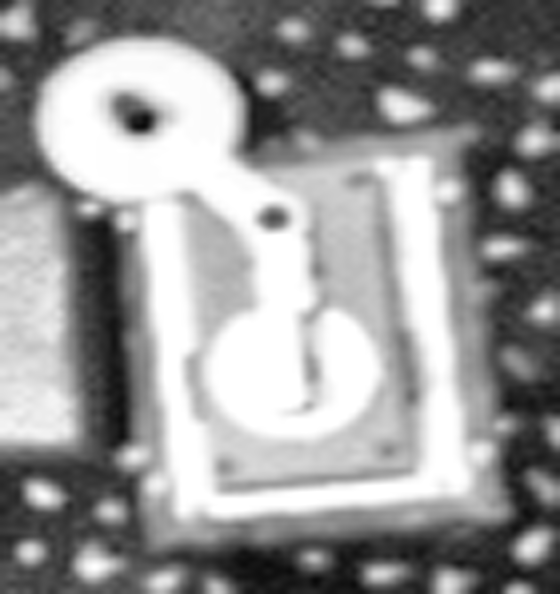

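View pics/w.png

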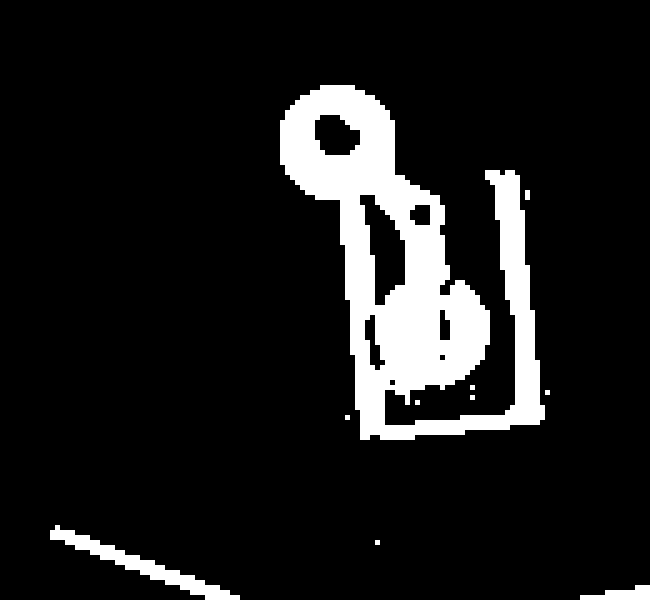

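Run:
```python
from h import *
port=onz("top",226.4,205.4,.053); piv=onz("top",224.1,182.6,.0605); disc=onz("top",207.5,168.4,.0585)
print("port",port,"piv",piv,"disc",disc,np.linalg.norm((port-piv)[:2]),np.linalg.norm((disc-piv)[:2]))
t4=lambda x,y:(190+(x+.5)/8-.5,150+(y+.5)/6.6-.5)
c=np.array([onz("top",*t4(*p),.005) for p in [(472,128),(508,518),(148,545),(122,160)]]); print(np.round(c,4)); 
print([np.linalg.norm(c[i]-c[i-1]) for i in range(4)])
print("axis", np.degrees(np.arctan2(*(c[0]-c[1])[[1,0]])),np.degrees(np.arctan2(*(c[3]-c[2])[[1,0]])),"perp",np.degrees(np.arctan2(*(c[2]-c[1])[[1,0]]))-90, "pivot-port",np.degrees(np.arctan2(*(piv-port)[[1,0]])),"disc-piv",np.degrees(np.arctan2(*(disc-piv)[[1,0]])))
# center of base plate is cell x=+21
k=c.mean(0); print("platecentre",k, "cell axis pt")
s=lambda x,y:(225+(x+.5)/6-.5,135+(y+.5)/6-.5)
print("side knob", s(342,212), "proj disc+knob", proj("side",[*disc[:2],.0735]), "stopper bar top px", s(205,272),"proj", proj("side",[*port[:2],.09]))
```

```text
port [0.49630312 0.14497201 0.053     ] piv [0.55930727 0.15209184 0.0605    ] disc [0.59991551 0.20008762 0.0585    ] 0.06340516736791114 0.06286989725819318
[[0.6121 0.0893 0.005 ]
 [0.4385 0.0729 0.005 ]
 [0.4255 0.202  0.005 ]
 [0.5966 0.2171 0.005 ]]
[np.float64(0.12880129719143138), np.float64(0.17436531690411577), np.float64(0.12975946888346795), np.float64(0.17177201509785425)]
axis 5.371946950473893 5.037860108981873 perp 5.749077621498813 pivot-port 6.447405435213858 disc-piv 49.76612750452747
platecentre [0.51817731 0.14534604 0.005     ] cell axis pt
side knob (281.5833333333333, 169.91666666666666) proj disc+knob [[280.74523396 168.99695169]] stopper bar top px (258.75, 179.91666666666666) proj [[258.35225373 179.72894134]]
```

Candidates: the white round stopper in the cell's port at top (226,205), and the white round stopper on the bench at top (369,299), which is larger. Flange widths in the top view are about 21 px at 53 mm height and 27 px at bench height. I choose the one in the port because it is smaller and sits under the keeper arm. The close crop t1 confirms this. Carton is at (175,199) and the knob at (208,168). First I'll push the carton.

Run:
```python
from h import *
bot.move_to([.30,-.16,.28],[180,0,60]); st()
claw.grab(20); st()
bot.move_to([.40,.13,.25],[180,0,96]); 
bot.move_to([.522,.203,.16],[180,0,96]); st()
cv2.imwrite("pics/top1.png",cv2.resize(capture("top")[120:270,100:300],None,fx=4,fy=4,interpolation=cv2.INTER_CUBIC))
cv2.imwrite("pics/side1.png",cv2.resize(capture("side")[80:230,200:350],None,fx=4,fy=4,interpolation=cv2.INTER_CUBIC))
```

```text
t1.42 pos [ 0.3002 -0.1606  0.28  ] rpy [180.    0.   59.9] F [ 0.  -0.  -0.6] w 0.0856
t2.18 pos [ 0.3  -0.16  0.28] rpy [180.   0.  60.] F [ 0.1 -0.4 -0.4] w -0.0003
t4.07 pos [0.5215 0.2018 0.1604] rpy [-179.9    0.    95.9] F [ 0.  -0.   0.2] w 0.0001
```

View pics/top1.png

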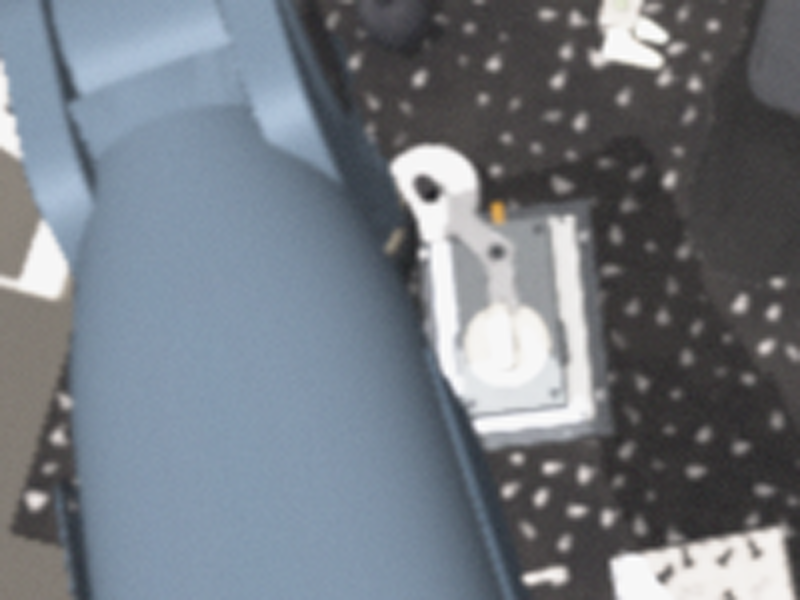

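View pics/side1.png

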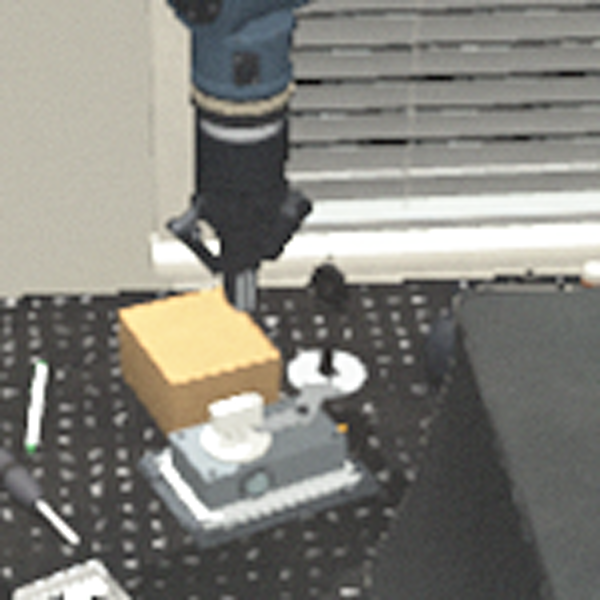

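The gripper is above the gap. In the side crop the carton is at (200,360) and the stopper at (237,415). The top view is mostly hidden by the arm. I'll descend and push.

Run:
```python
from h import *
bot.move_l([.521,.203,.07],rate=.12); st()
bot.move_l([.521,.203,.048],rate=.06); st()
bot.move_l([.519,.215,.048],rate=.05); st()
bot.move_l([.5145,.262,.048],rate=.05); st()
bot.move_l([.5135,.270,.048],rate=.04); st()
cv2.imwrite("pics/side2.png",cv2.resize(capture("side")[80:230,200:350],None,fx=4,fy=4,interpolation=cv2.INTER_CUBIC))
```

```text
t5.07 pos [0.5214 0.2031 0.0708] rpy [179.9  -0.   96. ] F [ 0.9 -0.3 -0.1] w 0.0001
t5.58 pos [0.5207 0.2029 0.0476] rpy [-180.    0.   96.] F [-1.1  1.1 -0.3] w 0.0001
t5.97 pos [0.519  0.2156 0.0482] rpy [180.  -0.  96.] F [0.2 0.2 0.8] w 0.0002
t7.07 pos [0.5145 0.2624 0.048 ] rpy [180.  -0.  96.] F [ 0.2 -1.7  1. ] w -0.0002
t7.42 pos [0.5134 0.2704 0.0479] rpy [-1.8e+02 -1.0e-01  9.6e+01] F [-0.1  0.3 -0.4] w 0.0001
```

View pics/side2.png

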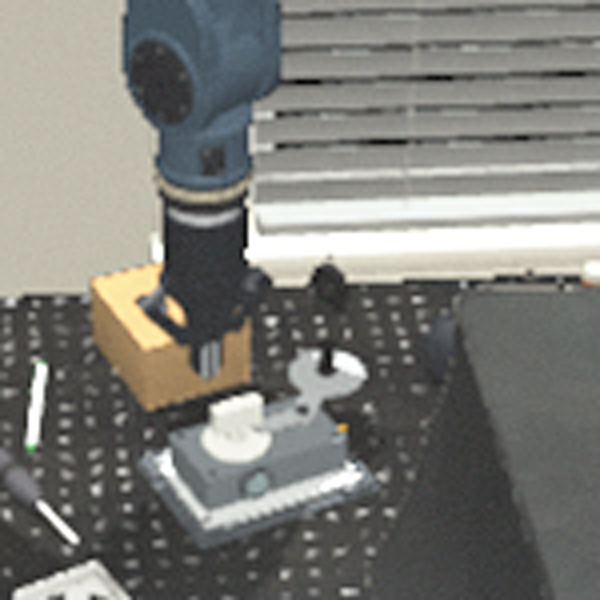

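Run:
```python
from h import *
bot.move_l([.515,.255,.048],rate=.1)
bot.move_l([.515,.235,.18],rate=.25)
claw.open_gripper()
bot.move_to([.36,-.10,.28],[180,0,-60]); st()
im=capture("top"); cv2.imwrite("pics/top3f.png",im)
cv2.imwrite("pics/top3.png",cv2.resize(im[120:270,100:300],None,fx=4,fy=4,interpolation=cv2.INTER_CUBIC))
```

```text
t12.78 pos [ 0.3601 -0.0999  0.28  ] rpy [180.   0. -60.] F [-0.8  0.  -0.2] w 0.0852
```

View pics/top3.png

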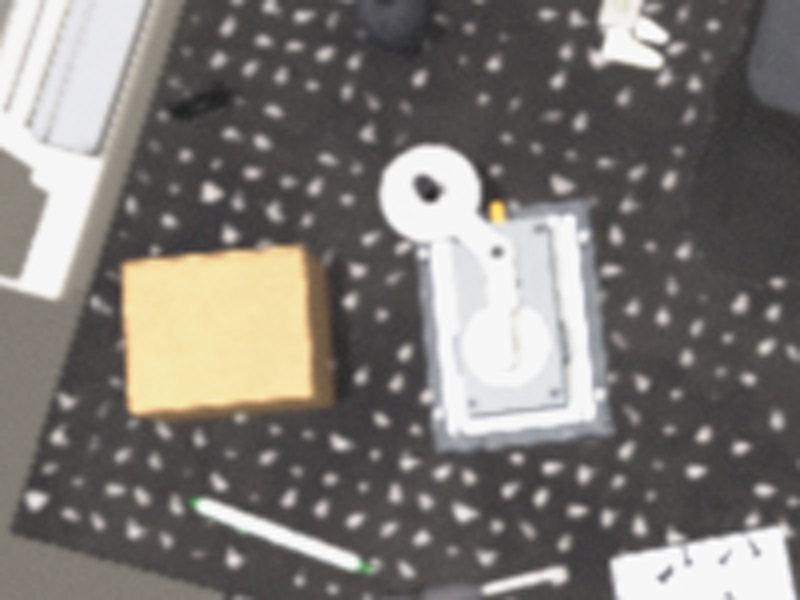

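The carton is now clear, with its top centre at crop (220,330). The disc is at (430,193) and the keeper arm is still over the stopper at (505,343). Next is the cover.

```bash
cat >> h.py <<'E'
PORT=np.array([.4968,.1447]); CY=5.7; PIV=PORT+.064*np.array([np.cos(np.radians(CY)),np.sin(np.radians(CY))])
def knob(phi): return PIV+.064*np.array([np.cos(np.radians(phi)),np.sin(np.radians(phi))])
E
python3 - <<'E'
from h import *
c=onz("top",155,202.5,.068); print("carton dist",np.linalg.norm(c[:2]-PIV),PIV,knob(49.5))
k=knob(49.5)
bot.move_to([.45,.14,.20],[180,0,-100])
bot.move_to([*k,.16],[180,0,49.5-180]); 
bot.move_l([*k,.081],rate=.12); st()
claw.grab(20); st()
for phi in np.arange(57,106,8.): bot.move_l([*knob(phi),.081],[180,0,phi-180],rate=.06)
st()
cv2.imwrite("pics/side4.png",cv2.resize(capture("side")[80:230,200:350],None,fx=4,fy=4,interpolation=cv2.INTER_CUBIC))
E
```

```text
carton dist 0.1983863012733017 [0.56048356 0.15105646] [0.60204823 0.19972245]
t15.50 pos [0.6024 0.1998 0.0821] rpy [-1.800e+02  1.000e-01 -1.305e+02] F [-0.3  0.7  0.7] w 0.0852
t16.13 pos [0.6021 0.1998 0.0812] rpy [-180.     0.  -130.5] F [-0.2  0.1  2.5] w 0.0152
t18.23 pos [0.5442 0.2132 0.0811] rpy [-180.     0.   -75.3] F [0.8 5.6 2.6] w 0.0153
```

View pics/side4.png

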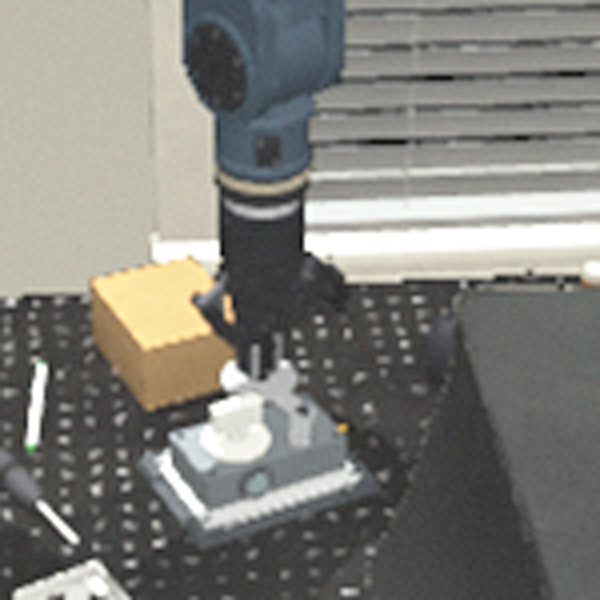

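Run:
```python
from h import *
claw.open_gripper()
p=bot.observe()["tool_pos"]; bot.move_l([p[0],p[1],.17],rate=.2)
bot.move_to([.36,-.02,.26],[180,0,CY]); st()
im=capture("top"); cv2.imwrite("pics/top5f.png",im)
cv2.imwrite("pics/top5.png",cv2.resize(im[150:240,190:260],None,fx=8,fy=6.6,interpolation=cv2.INTER_CUBIC))
im=capture("side"); cv2.imwrite("pics/side5f.png",im)
cv2.imwrite("pics/side5.png",cv2.resize(im[160:220,230:310],None,fx=8,fy=8,interpolation=cv2.INTER_CUBIC))
```

```text
t23.24 pos [ 0.3601 -0.02    0.26  ] rpy [180.    0.    5.7] F [0.1 0.4 0.1] w 0.0852
```

View pics/top5.png

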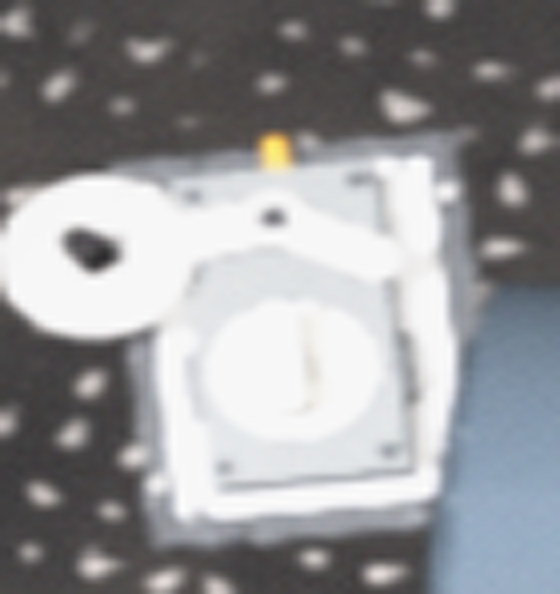

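View pics/side5.png

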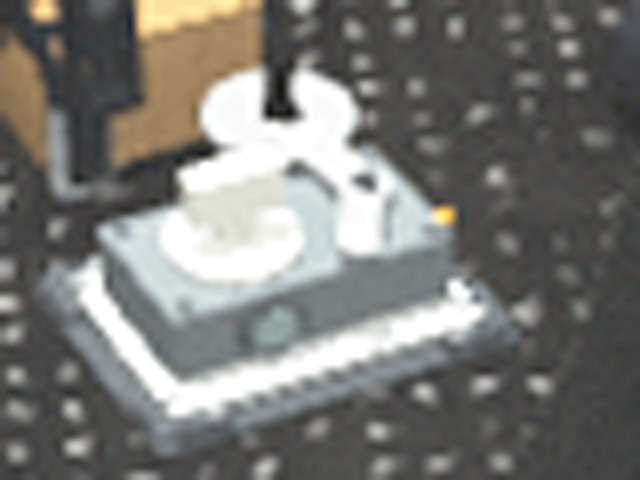

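Keeper arm is off: in the side crop it points away at (370,200), with the flange free at (230,245). Flange centre in the top crop is (292,369), matching my port estimate. Now the grasp.

```bash
sed -i 's/PORT=np.array(\[.4968,.1447\])/PORT=np.array([.4966,.1450])/' h.py
python3 - <<'E'
from h import *
bot.move_to([*PORT,.16],[180,0,CY])
bot.move_l([*PORT,.082],rate=.12); st()
claw.grab(20); st(); claw.grab(60); s=st(); print(s["ft_torque"])
cv2.imwrite("pics/side6.png",cv2.resize(capture("side")[150:220,220:320],None,fx=8,fy=8,interpolation=cv2.INTER_CUBIC))
E
```

```text
t29.02 pos [0.497  0.1451 0.0825] rpy [-180.    -0.     5.7] F [ 0.6  0.  -0.4] w 0.0852
t29.67 pos [0.4967 0.145  0.0822] rpy [180.   -0.    5.7] F [-0.4 -0.3  3.5] w 0.0135
t29.88 pos [0.4967 0.145  0.0823] rpy [180.   -0.    5.7] F [-1.  -1.2  6.2] w 0.0128
[-0.21563741  0.16922018  0.37258824]
```

View pics/side6.png

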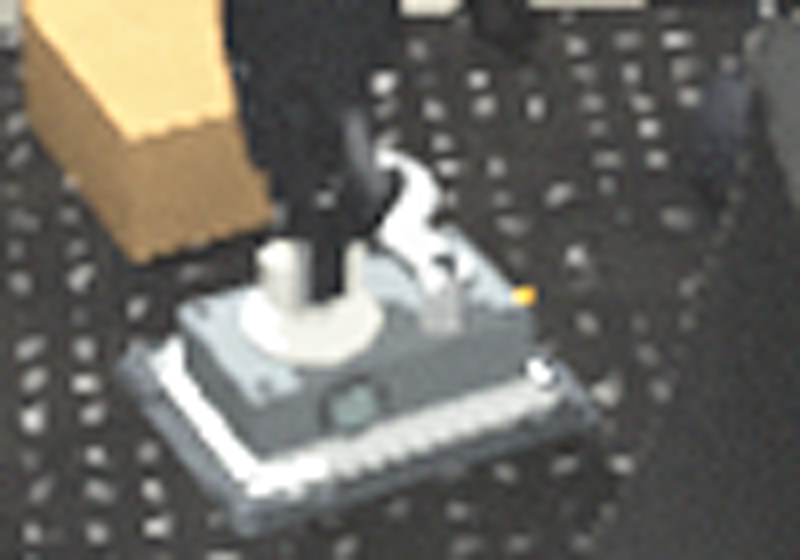

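```bash
cat >> h.py <<'E'
def rockpose(a,h,L=None,arm=.043):
    ex=np.array([np.cos(np.radians(CY)),np.sin(np.radians(CY)),0]); Q=R.from_rotvec(np.radians(a)*ex)
    p=np.array([*PORT,.039+h*1e-3])+Q.apply([0,0,arm])
    return p,(Q*R.from_euler('xyz',[180,0,CY],degrees=True)).as_euler('xyz',degrees=True)
E
python3 - <<'E'
from h import *
seq=[(3.5,1.5),(-5,2.5),(7,4),(-8,6)]
print([kinematics.solve_ik(*rockpose(a,h)) is not None for a,h in seq])
for a,h in seq:
    p,q=rockpose(a,h); bot.move_l(p,q,rate=.025); s=st()
cv2.imwrite("pics/side7.png",cv2.resize(capture("side")[150:220,220:320],None,fx=8,fy=8,interpolation=cv2.INTER_CUBIC))
E
```

```text
[True, True, True, True]
t30.20 pos [0.497  0.1426 0.0837] rpy [-176.5   -0.     5.6] F [-1.   4.2  5.3] w 0.0129
t30.61 pos [0.4964 0.1483 0.0845] rpy [174.7  -0.    5.7] F [ 0.3 -5.3  4.2] w 0.0129
t31.12 pos [0.4972 0.1395 0.0855] rpy [-173.1    0.     5.6] F [ 0.4  0.7 -0.1] w 0.0128
t31.73 pos [0.496  0.1517 0.0876] rpy [172.   -0.    5.8] F [0.5 0.1 1.1] w 0.0128
```

View pics/side7.png

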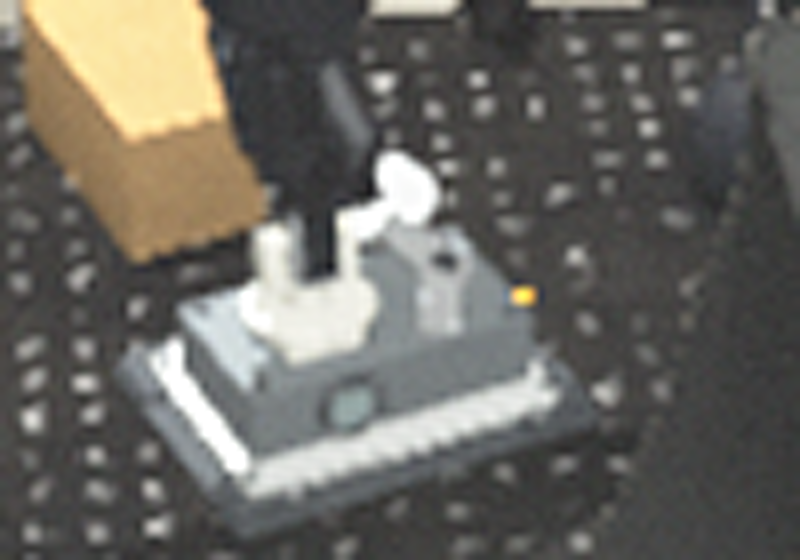

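The stopper is tilting (flange at crop (315,310)) and the cell stays flat. Forces are small, so I'll continue.

Run:
```python
from h import *
for a,h in [(8,8),(-8,10),(8,12),(-8,14),(8,16),(-8,18),(7,20)]:
    p,q=rockpose(a,h); bot.move_l(p,q,rate=.03); s=st()
p,q=rockpose(0,24); bot.move_l(p,q,rate=.04);st()
cv2.imwrite("pics/side8.png",cv2.resize(capture("side")[150:220,220:320],None,fx=8,fy=8,interpolation=cv2.INTER_CUBIC))
```

```text
t32.34 pos [0.4972 0.1381 0.0894] rpy [-172.1    0.     5.6] F [ 0.8  0.2 -4.3] w 0.0130
t32.90 pos [0.496  0.1522 0.0919] rpy [172.   -0.    5.8] F [-0.7  0.5  3.4] w 0.0129
t33.46 pos [0.4973 0.1383 0.0939] rpy [-172.1   -0.     5.6] F [-2.2 -1.5  6.9] w 0.0127
t34.02 pos [0.4959 0.1525 0.0961] rpy [171.9  -0.    5.9] F [-2.  -0.2  6.7] w 0.0135
t34.58 pos [0.4976 0.1389 0.0983] rpy [-1.72e+02 -1.00e-01  5.70e+00] F [-1.8 -2.2  8.7] w 0.0129
t35.13 pos [0.4963 0.1526 0.1007] rpy [ 1.72e+02 -1.00e-01  5.90e+00] F [-1.4 -0.4 11.3] w 0.0126
t35.67 pos [0.4972 0.1397 0.1017] rpy [-173.1   -0.     5.7] F [ 1.1 -3.3  4. ] w 0.0129
t35.98 pos [0.4963 0.1469 0.1058] rpy [180.    0.    5.9] F [ 0.9 -0.3 -1.6] w 0.0130
```

View pics/side8.png

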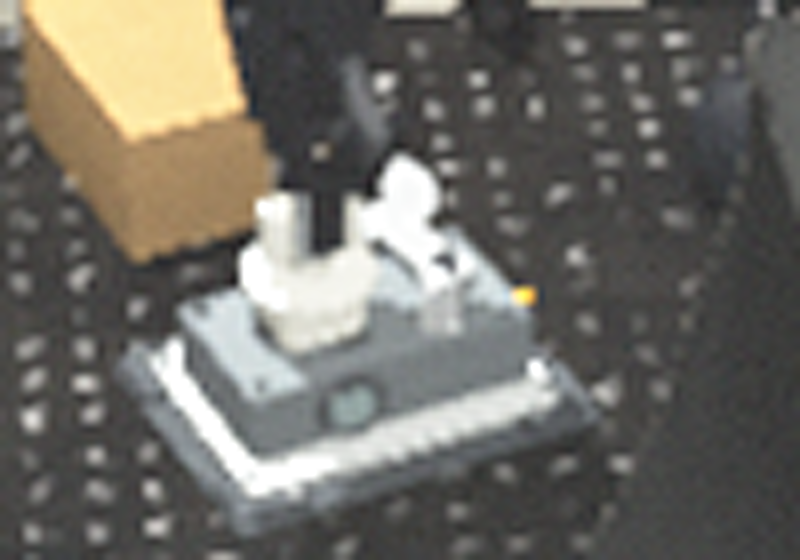

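Run:
```python
from h import *
p,q=rockpose(0,32); bot.move_l(p,q,rate=.03);st(); bot.wait(.15)
p[2]=.19; bot.move_l(p,rate=.15); st()
bot.move_to([.42,.02,.19],[180,0,CY]); 
bot.move_to([.445,-.16,.17],[180,0,8]); st()
bot.move_l([.445,-.16,.09],rate=.12); st()
cv2.imwrite("pics/side9.png",cv2.resize(capture("side")[170:310,210:330],None,fx=5,fy=4.2,interpolation=cv2.INTER_CUBIC))
```

```text
t36.45 pos [0.4968 0.1447 0.1143] rpy [-180.    -0.     5.7] F [ 0.1  0.2 -1.2] w 0.0128
t37.26 pos [0.4963 0.1449 0.1894] rpy [180.    0.    5.7] F [ 0.4 -0.  -0.9] w 0.0127
t42.98 pos [ 0.4448 -0.1601  0.1699] rpy [-180.     0.     7.9] F [-0.2  1.2 -1.5] w 0.0128
t43.79 pos [ 0.4455 -0.1597  0.0906] rpy [180.  -0.   8.] F [ 1.2 -0.4 -0.5] w 0.0130
```

View pics/side9.png

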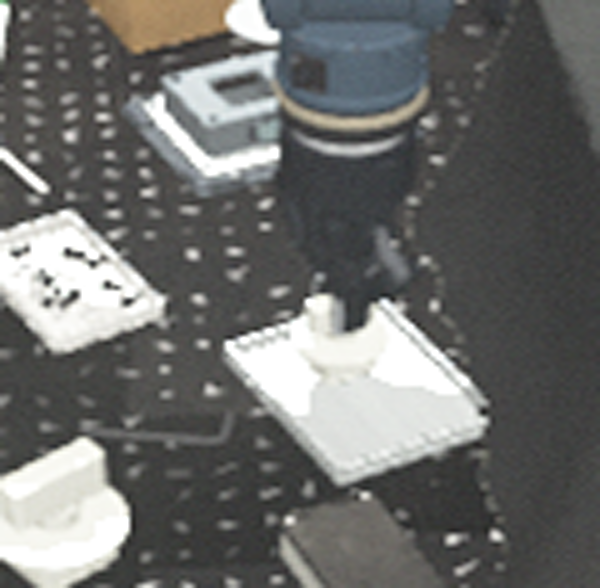

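The port is open and empty at crop (245,85), the cell is flat, and the stopper hangs over the tray at (345,345). Lowering until contact.

Run:
```python
from h import *
bot.move_l([.445,-.16,.069],rate=.08); st()
for z in (.067,.0655,.064,.0625,.061):
    bot.move_l([.445,-.16,z],rate=.03); s=st()
    if s["contact_force"][2]>4: break
claw.open_gripper(); st()
bot.move_l([.445,-.16,.14],rate=.2)
bot.move_to([.40,.02,.20],[180,0,-40]); st()
im=capture("side"); cv2.imwrite("pics/side10f.png",im)
cv2.imwrite("pics/side10.png",cv2.resize(im[150:310,210:330],None,fx=5,fy=3.7,interpolation=cv2.INTER_CUBIC))
```

```text
t44.25 pos [ 0.4449 -0.16    0.0691] rpy [-180.    0.    8.] F [-0.2 -0.3 -0.3] w 0.0128
t44.50 pos [ 0.4451 -0.1601  0.0673] rpy [180.  -0.   8.] F [ 0.6 -0.8 -0.8] w 0.0127
t44.75 pos [ 0.445  -0.16    0.0655] rpy [-180.    0.    8.] F [ 0.5 -0.7 -0.7] w 0.0125
t45.00 pos [ 0.4453 -0.1601  0.0643] rpy [180.  -0.   8.] F [-1.2  0.4  5.1] w 0.0130
t45.70 pos [ 0.445 -0.16   0.064] rpy [-180.    0.    8.] F [-0.2 -1.3 -0.1] w 0.0855
t50.40 pos [0.4  0.02 0.2 ] rpy [180.   0. -40.] F [-0.3  0.   1.1] w 0.0853
```

View pics/side10.png

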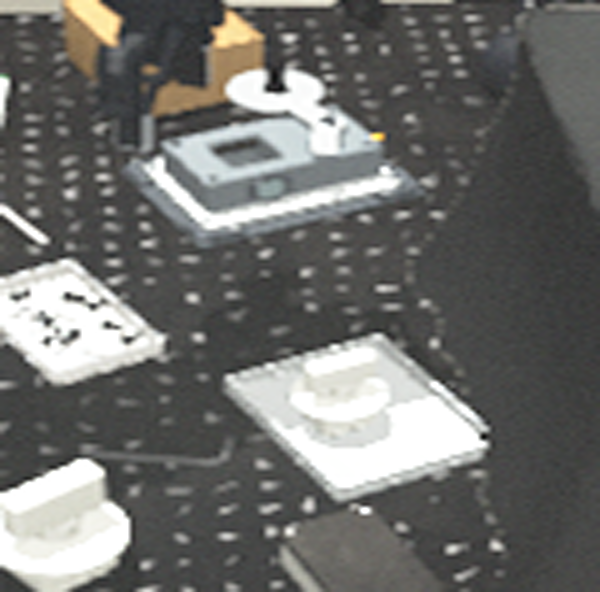

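The stopper stands upright in the tray at crop (340,395). The cell is on its plate and the knob is at (277,75). Now closing the cover.

Run:
```python
from h import *
d=onz("top",201.4,188.2,.0585)[:2]-PIV; print("phi img",np.degrees(np.arctan2(d[1],d[0])))
phi=104.5; k=knob(phi)
bot.move_l([*k,.15],[180,0,phi-180],rate=.3); st()
bot.move_l([*k,.081],rate=.15); claw.grab(20); st()
for phi in np.linspace(112,186.5,8): bot.move_l([*knob(phi),.081],[180,0,phi-180],rate=.08)
st()
```

```text
phi img 104.85955189856898
t51.45 pos [0.5436 0.2127 0.15  ] rpy [179.9  -0.  -75.4] F [0.  0.2 0.2] w 0.0852
t52.69 pos [0.5444 0.2134 0.0812] rpy [-180.     0.   -75.5] F [-0.7 -0.3  3.1] w 0.0148
t55.31 pos [0.4973 0.1446 0.0812] rpy [-1.8e+02 -1.0e-01  6.2e+00] F [5.4 0.1 4.2] w 0.0151
```

Run:
```python
from h import *
claw.open_gripper(); p=bot.observe()["tool_pos"]
bot.move_l([p[0],p[1],.16],rate=.2)
bot.move_l([.34,-.03,.25],rate=.3); s=st()
im=capture("side"); t=capture("top"); cv2.imwrite("pics/top11f.png",t)
cv2.imwrite("pics/top11.png",cv2.resize(t[120:270,100:360],None,fx=3,fy=3,interpolation=cv2.INTER_CUBIC))
cv2.imwrite("pics/side11.png",cv2.resize(im[150:310,210:330],None,fx=5,fy=3.7,interpolation=cv2.INTER_CUBIC))
```

```text
Traceback (most recent call last):
station.IKError: the arm cannot follow that straight line within its joint ranges
```

Run:
```python
from h import *
st()
im=capture("side"); cv2.imwrite("pics/side11.png",cv2.resize(im[150:310,210:330],None,fx=5,fy=3.7,interpolation=cv2.INTER_CUBIC))
bot.move_l([.42,.02,.16],rate=.3); s=st()
t=capture("top"); cv2.imwrite("pics/top11f.png",t)
cv2.imwrite("pics/top11.png",cv2.resize(t[120:270,100:360],None,fx=3,fy=3,interpolation=cv2.INTER_CUBIC))
```

```text
t56.53 pos [0.4967 0.1441 0.1602] rpy [-180.    -0.     6.5] F [-0.8  0.7 -0.6] w 0.0850Traceback (most recent call last):
  File "<stdin>", line 4, in <module>
station.IKError: the arm cannot follow that straight line within its joint ranges
```

View pics/side11.png

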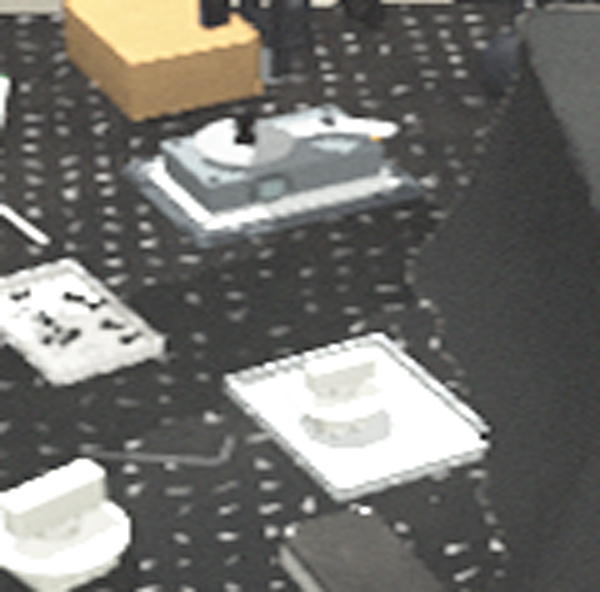

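Run:
```python
from h import *
st()
t=capture("top"); cv2.imwrite("pics/top12.png",cv2.resize(t[120:270,100:360],None,fx=3,fy=3,interpolation=cv2.INTER_CUBIC))
print("side knob top px", 210+245/5,150+122/3.7)
for f in (185.7,177.7,170): print(f,proj("side",[*knob(f),.083]))
```

```text
t56.58 pos [0.4962 0.144  0.1594] rpy [180.    0.    6.5] F [-0.8  0.4 -0.4] w 0.0855
side knob top px 259.0 182.97297297297297
185.7 [[258.42981408 181.39435207]]
177.7 [[257.45512038 179.93553669]]
170 [[256.85514653 178.48066143]]
```

View pics/top12.png

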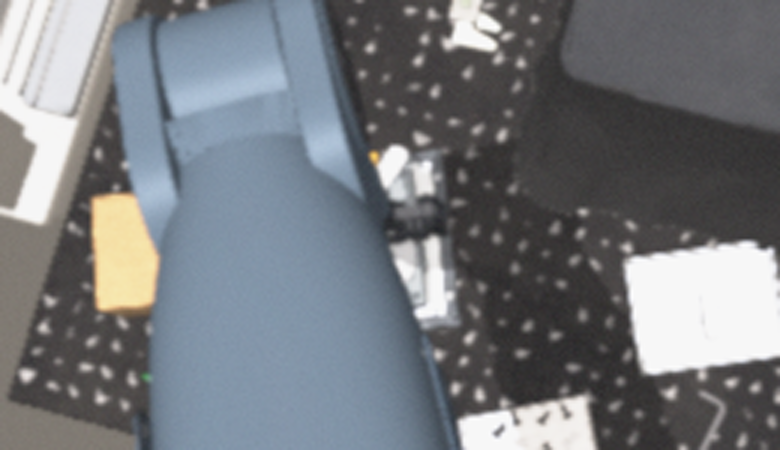

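```bash
python3 -c "
from h import *
job.hand_in(); st()"
```

```text
the job is handed in; nothing more can be done
the job is handed in; nothing more can be done
```

The job is done and handed in at about 57 s of the 72 s allowed; no verdict is reported.

- **Carton:** I slid it about 57 mm away from the cell. Its centre measured 198 mm from the pivot in the top view.
- **Cover, first swing:** I gripped the knob and turned the cover to about 1.0 rad. The next pictures showed the keeper arm off the stopper.
- **Stopper:** I rocked it up to 8° each way, creeping up about 2 mm a swing to 20 mm, then drew it straight up. No swing drew more than about 11 N at the wrist. The pictures showed the cell flat on its base plate throughout.
- **Tray:** I lowered the stopper until it touched the tray floor and let go. The last side view shows it standing upright near the tray's centre.
- **Cover, second swing:** I turned it to its stop. In the last side view the knob lies about 1.7 px from where the stop position projects, on the far side from under-rotation. The gripper was open and about 80 mm above the cover, clear of everything, at hand-in.

**Checks that failed or disagreed:**
- **Top view:** two retreat lines were refused because of joint limits, so the arm hid the cell in the final top view. The cover's final angle therefore rests on the side view and the gripper's position.
- **Carton:** the part still visible in that view was where I had left it. I did not measure it again.
- **Bystanders:** I did not re-measure the switch box, screwdriver and blower; I saw no sign that they moved.
- **Description:** the carton's long side lies across the cell, not along it as described. This did not affect the push.

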